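Hang a check-valve disc on the drip rail and slide it to the mark

TASK

Pick up the carrier with the black spoked valve disc (yellow grip tab) and hook it over the drip rail at the green band. Then slide it along the rail to the yellow band, without lifting it off the rail on the way, and let go so that it hangs there freely, centred on the yellow band. Leave the other carrier (white disc, blue tab) standing where it is.

Things in the scene. Friction and masses are not known exactly. Their poses are not given: they have to be found in the camera images.
- valve_carrier: Steel hook on a black spoked valve disc (76 dia, 16 thick), 0.2-0.4 kg, upright on bench. In mm from origin (centre of disc underside; z up, x roughly away from robot): 20 wide (y); leg x -21 to -15; level bridge x -21 to 21, z 110 to 118; lip x 15 to 21, down to z 88; open to +x below lip. Yellow grip tab centred on bridge: 30 (x) by 12 (y), z 118 to 154. Hung: origin 110 below rail top.
- flange_carrier: The other carrier, to be left alone: same shape, size and origin, 154 mm tall, but a plain white disc and a blue tab. It stands upright in the same row, 200 or 400 mm to one side of the valve carrier; a red-capped jar, 60 mm wide, 70 mm high, has the third place.
- green_mark: Flat green band, 36 mm long, painted on the rail: a fixed level aluminium bar, 16 mm square, 420 mm long, top 170 mm above the bench, on 20 mm square posts 200 mm either side of its middle, over a drip tray 150 mm wide, 28 mm high. Band 100 mm from the rail's middle, left or right. Origin: mid-band on the rail's top; y along the rail, x across it, away from the robot (within 7 degrees), z up.
- yellow_mark: Flat yellow band, 36 mm long, painted on the same rail 200 mm from the green one, on the other side of the rail's middle. Nothing stands out of the rail between the bands. Origin: middle of the band on the rail's top face; y along the rail, x level across it, away from the robot, z up.
There are look-alikes about, which are no part of the job. Of the things like the valve_carrier, leave any that is pink, purple or turquoise; of the rest the larger one is meant.

How it is judged (in metres and radians):
On the way:
1. the valve carrier is hooked over the rail at the green band (within 35 mm along the rail, seated within 8 mm of its hung height) (x of valve_carrier in the frame of green_mark between -0.02 and 0.02 m and y of valve_carrier in the frame of green_mark between -0.035 and 0.035 m and z of valve_carrier in the frame of green_mark between -0.118 and -0.102 m and angle between valve_carrier's own z axis and vertical below 0.2 rad), for 0.1 s.
At the end, for the whole second after the job is handed in: The valve carrier hangs on the rail, upright within 11 degrees, seated within 8 mm of its hung height, its middle within 15 mm of the middle of the yellow band along the rail, at rest; the other carrier stands within 30 mm of where it was (x of valve_carrier in the frame of yellow_mark between -0.02 and 0.02 m and y of valve_carrier in the frame of yellow_mark between -0.015 and 0.015 m and z of valve_carrier in the frame of yellow_mark between -0.118 and -0.102 m and angle between each of valve_carrier, flange_carrier's own z axis and vertical below 0.2 rad and linear speed of valve_carrier below 0.02 m/s and angular speed of valve_carrier below 0.2 rad/s and distance of flange_carrier from where it was at the start of the episode below 0.03 m); the robot touches nothing.
It fails at once if away from the green band (more than 50 mm from its middle along the rail), the valve carrier is raised more than 12 mm above its hung height while the rail is inside its hook (x of valve_carrier in the frame of green_mark between -0.035 and 0.035 m and z of valve_carrier in the frame of green_mark between -0.098 and -0.03 m and (y of valve_carrier in the frame of green_mark below -0.05 m or y of valve_carrier in the frame of green_mark above 0.05 m)).
It fails at once if the other carrier is moved more than 30 mm or tipped more than 17 degrees (distance of flange_carrier from where it was at the start of the episode above 0.03 m or angle between flange_carrier's own z axis and vertical above 0.3 rad).
It also fails if it takes over 48 s, if anything falls off the work surface, if the arm or the gripper's body presses on something with over 40 N, if the wrist force passes 120 N, or if a joint passes its speed limit or range.

ROBOT

A 6-joint arm with a two-finger parallel gripper is mounted at the origin on the work surface. World frame = base frame: x ahead of the robot, y to its left, z up, the work surface at z = 0. Lengths are in m, angles in degrees, forces in N, time in s.
With the tool pointing down it reaches from about 0.425 to 0.925 m from the base axis. Payload 12.5 kg.
Tool frame: the origin (TCP) lies between the finger pads; the fingertips stand 25 mm ahead of it and the grasp point (between the pads) lies 6 mm ahead of it; y points along the fingers, x is the direction in which the jaws open and shut, and the axes are right-handed (so a half turn about y gives the same grasp; the last joint's range is limited). The gripper opens to 85 mm and grips with 20 to 120 N. Pads are 22 mm wide; open, the fingers measure 114 mm over their backs; the gripper's body (76 mm by 85 mm) begins 54 mm behind the grasp point. The pads swing forward as they close: fully open they stand 13 mm farther back than shut.
Start: joints at [64.481, 28.126, 89.318, -0, 62.55, -6.05], TCP at [0.208, 0.589, 0.256] pointing down, gripper open.
Joint ranges: [-177.58, 177.58], [-47.91, 125.51], [2.72, 160], [-65.01, 245.01], [3.68, 167.84], [-153.87, 153.87]. Speed limits (degrees/s): [127.2, 127.2, 159.86, 180, 180, 180].

INTERFACE

Orientations are given as a 3x3 rotation matrix whose columns are the frame's x, y, z axes.
In Python, from bench import get_obs, vision, job_done gives the robot as it stands.
- The arm moves only by the tool drive_tool, never from a script. Its argument "rows" is a list of rows, each an object of numbers: "tx", "ty", "tz": the shift along the tool's x, y, z in cm; "turn": the turn about the tool's y in rad. A call has 1 to 5 rows; each row is the pose to reach, as a shift and turn from the pose measured when the call began, along the tool's axes at that moment; what a row does not reach only later rows make up. A row lasts 1/10 s, in which the tool goes at most 50 mm and 8.59 degrees, less where a joint would pass 70% of its speed; a pose out of reach is approached as far as the arm can. A call with a gripper value outside its range is refused whole. "grip" is the finger opening in cm, from 0 to 8.54, set as the call begins (left out, the last holds). The fingers move at their own pace and stop on an object; "newtons" is the grip in N (left out, the last holds). Time passes only in rows, so rows that repeat a pose let the fingers close. It gives the time, the measured TCP pose, the force and the opening at its end, in the units of the state.
- get_obs(): the state, without advancing time (a new reading comes with each control period).
- vision.get_image(name): name is "scene" or "top"; returns a dict with "frame" (400x640x3 uint8, red, green, blue), "fx", "fy", "cx", "cy" (pixels), "view" (4x4, takes a point from world to camera coordinates). Camera axes: x right, y down, z forward; pixel columns grow to the right and rows downward; lengths in m; the calibration is good to about 2 mm. A picture is of the moment at which its call begins. There is no depth.
- job_done(): hands the job in, once; it reports no verdict.
Trained networks look in the newest picture that a camera, given by its name, has taken for a name from the list of things; names that differ only in an ending like _2 or _b are one class to them, and where a whole thing is asked for, a point or a joint stands for the part that bears it (a point fixed in the world has none). Each returns a list of dicts, best first, with "conf" (0 to 1); they miss things now and then, are a little off and sometimes report something else, mostly with a low value. They report only what shows in the picture. A call takes as long as a camera call. They do not tell look-alikes from the thing itself.
- vision.outline_of(camera, target): "region" (400x640 bool, what is visible of it).
- vision.spot_point(camera, target): "centre" ([x, y, z] in m, in world coordinates, good to about 4 mm: a listed point, or the origin of a listed thing).
The state is a dict: "t": time; "joint_pos": joint angles; "qvel": joint speeds; "joint_torque": joint torques, N m; "eef_pos": TCP position; "orientation": TCP orientation; "force": force on the tool from outside, world axes, zero at the start; "moment": the same for the moment, N m; "finger_gap": finger opening in m.
Only numpy, scipy, OpenCV 4.12 (cv2) and the standard library are available. Lean on these libraries where they do the work, as an engineer would, in place of code of your own. Each camera call takes 0.05 s, during which the arm holds its last target.

## Working session

There is one attempt and no reset: what is moved stays moved. The work goes in short steps, Python scripts to look and compute and a tool call to move; the robot and the scene stay as the last step left them, time stands still between calls to the robot, and variables do not carry over. Pictures are saved under pics/ and viewed, and the job is handed in when it is done.

Besides the shell and the picture viewer there is one more tool, called in YAML: its name, and indented under it one key for each argument. drive_tool: Moves the arm, as the interface text tells. Its arguments: {"type":"object","properties":{"rows":{"type":"array"},"grip":{"type":"number"},"newtons":{"type":"number"}},"required":["rows"]}

```bash
ls; mkdir -p pics; python3 - <<'E'
from bench import get_obs, vision
import cv2
o=get_obs(); print({k:o[k] for k in ['t','eef_pos','orientation','force','finger_gap']})
for n in ['scene','top']:
    d=vision.get_image(n); cv2.imwrite(f'pics/{n}0.png',d['frame'][:,:,::-1])
    for t in ['valve_carrier','flange_carrier','green_mark','yellow_mark']:
        print(n,t,[(x['conf'],x['centre']) for x in vision.spot_point(n,t)])
E
```

```text
pics
{'t': 0.0, 'eef_pos': array([0.20818001, 0.5891011 , 0.25570416]), 'orientation': array([[ 3.33256058e-01, -5.32234364e-04, -9.42836209e-01],
       [ 9.42835644e-01, -1.04364492e-03,  3.33256447e-01],
       [-1.16135676e-03, -9.99999314e-01,  1.54008536e-04]]), 'force': array([ 0.00422114, -0.05242899,  0.41653469]), 'finger_gap': 0.08533595940931919}
scene valve_carrier [(0.93, [0.3642, -0.2817, -0.0014]), (0.89, [0.4901, -0.3115, -0.0004]), (0.86, [0.3319, -0.1212, 0.0013]), (0.85, [0.4591, -0.1925, 0.003])]
scene flange_carrier [(0.76, [0.4506, 0.0091, -0.0029])]
scene green_mark [(0.73, [0.6489, 0.089, 0.1699])]
scene yellow_mark [(0.85, [0.6457, -0.1071, 0.171])]
top valve_carrier [(0.95, [0.4554, -0.1924, 0.0025]), (0.91, [0.3657, -0.2798, -0.0001]), (0.69, [0.4063, -0.4148, 0.0003]), (0.64, [0.3324, -0.1239, -0.0007]), (0.59, [0.492, -0.3098, -0.0009])]
top flange_carrier [(0.65, [0.4569, 0.0101, -0.0005])]
top green_mark [(0.59, [0.6412, 0.0863, 0.1718])]
top yellow_mark [(0.68, [0.6484, -0.1096, 0.1679])]
```

View pics/scene0.png

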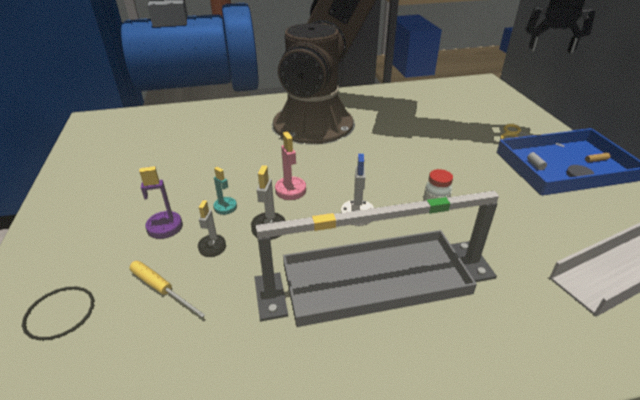

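View pics/top0.png

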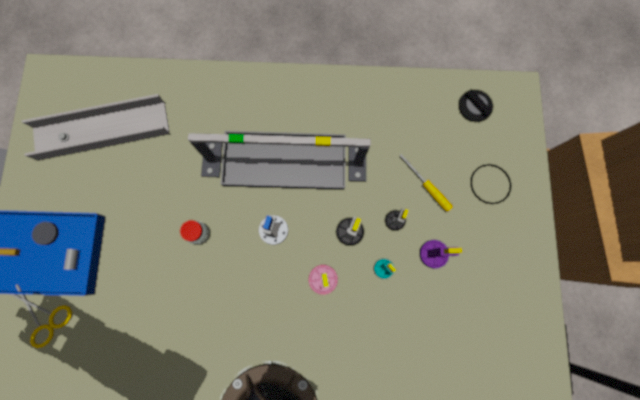

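```bash
cat > h.py <<'E'
import numpy as np, cv2
from scipy.optimize import minimize
from bench import get_obs, vision
def proj(d,P):
    V=np.array(d['view']); c=P@V[:3,:3].T+V[:3,3]
    return np.c_[d['fx']*c[:,0]/c[:,2]+d['cx'], d['fy']*c[:,1]/c[:,2]+d['cy']]
def box(x0,x1,y0,y1,z0,z1): return np.array([[x,y,z] for x in(x0,x1) for y in(y0,y1) for z in(z0,z1)])/1000.
a=np.linspace(0,2*np.pi,32)
disc=np.vstack([np.c_[38*np.cos(a),38*np.sin(a),0*a+z] for z in(0,16)])/1000
CAR=[disc,box(-21,-15,-10,10,16,118),box(-21,21,-10,10,110,118),box(15,21,-10,10,88,118),box(-15,15,-6,6,118,154)]
S=4
def mask(d,parts,p):
    c,s=np.cos(p[3]),np.sin(p[3]); R=np.array([[c,-s,0],[s,c,0],[0,0,1]])
    m=np.zeros((400*S,640*S),np.uint8)
    for q in parts:
        u=proj(d,q@R.T+p[:3]); h=cv2.convexHull(((u+.5)*S).astype(np.float32)).round().astype(np.int32)
        cv2.fillConvexPoly(m,h,1)
    return cv2.resize(m.astype(np.float32),(640,400),interpolation=cv2.INTER_AREA)
def iou(m,r): 
    return np.minimum(m,r).sum()/np.maximum(m,r).sum()
E
cat > fit.py <<'E'
from h import *
D={n:vision.get_image(n) for n in('scene','top')}
def reg(n,t,pt):
    best=None
    for x in vision.outline_of(n,t):
        r=x['region'];ys,xs=np.nonzero(r); dd=np.hypot(*(np.array([xs.mean(),ys.mean()])-proj(D[n],pt[None])[0]))
        if best is None or dd<best[0]: best=(dd,r.astype(np.float32),x['conf'])
    print(n,t,best and (best[0],best[2],best[1].sum())); return best and best[1]
pv=np.array([.457,-.192,.07])
R={n:reg(n,'valve_carrier',pv) for n in D}
for use in (['scene','top'],['scene'],['top']):
    res=[]
    for y0 in np.radians([-60,-40,-20,0,20,40,60]):
        f=lambda q:-sum(iou(mask(D[n],CAR,[q[0],q[1],0,q[2]]),R[n]) for n in use)
        r=minimize(f,[.457,-.192,y0],method='Nelder-Mead',options=dict(initial_simplex=np.array([[.457,-.192,y0],[.462,-.192,y0],[.457,-.187,y0],[.457,-.192,y0+.2]]),maxiter=80))
        res.append((r.fun,r.x[0],r.x[1],np.degrees(r.x[2])))
    res.sort(); print(use,np.round(res[:3],4).tolist())
v=min(res) 
# rail/bands
G={t:{n:reg(n,t,np.array(p)) for n in D} for t,p in(('green_mark',[.645,.088,.17]),('yellow_mark',[.647,-.108,.17]))}
BAND=lambda s:[box(-8,8,s-18,s+18,-16.,0)]
def f(q):
    v=0
    for t,s in(('green_mark',100),('yellow_mark',-100)):
        for n in D:
            if G[t][n] is not None: v-=iou(mask(D[n],BAND(s),[q[0],q[1],.17,q[2]]),G[t][n])
    return v
r=minimize(f,[.646,-.01,0],method='Nelder-Mead',options=dict(initial_simplex=np.array([[.646,-.01,0],[.65,-.01,0],[.646,-.006,0],[.646,-.01,.05]])))
print('rail',r.fun,r.x,np.degrees(r.x[2]))
np.save('rail.npy',r.x)
for n in D:
    im=cv2.resize(D[n]['frame'][:,:,::-1],None,fx=4,fy=4,interpolation=cv2.INTER_CUBIC)
    u=(proj(D[n],np.array([[.457,-.192,.1]]))[0]*4).astype(int); np.save(f'img_{n}.npy',D[n]['frame'])
    cv2.imwrite(f'pics/crop_{n}.png',im[max(0,u[1]-200):u[1]+200,u[0]-250:u[0]+250])
E
python3 fit.py
```

```text
scene valve_carrier (np.float64(0.46512521770981996), 0.85, np.float32(905.0))
top valve_carrier (np.float64(3.624950485978521), 0.95, np.float32(652.0))
['scene', 'top'] [[-1.5728, 0.4571, -0.1909, -18.8029], [-1.5717, 0.4571, -0.1909, -18.8097], [-1.5716, 0.4571, -0.191, -18.8037]]
['scene'] [[-0.6417, 0.4556, -0.1907, -18.525], [-0.6409, 0.4552, -0.1905, -19.2632], [-0.6407, 0.4558, -0.1907, -18.503]]
['top'] [[-0.9396, 0.4572, -0.1914, -2.0875], [-0.9396, 0.4575, -0.1912, -14.9977], [-0.9392, 0.4577, -0.1916, -7.3387]]
scene green_mark (np.float64(4.386438123201484), 0.75, np.float32(235.0))
top green_mark (np.float64(0.6529744004703222), 0.7, np.float32(139.0))
scene yellow_mark (np.float64(3.8589100148778326), 0.81, np.float32(316.0))
top yellow_mark (np.float64(1.773945867973215), 0.43, np.float32(160.0))
rail -3.358999252319336 [ 0.64633987 -0.00982113  0.00276244] 0.15827593560477501
```

```bash
cat > ov.py <<'E'
from h import *
import sys
def overlay(n,parts_p,ctr,fn,k=5,w=70):
    d=vision.get_image(n); im=d['frame'][:,:,::-1].copy()
    u0=proj(d,np.array([ctr]))[0].astype(int); x0=max(0,u0[0]-w); y0=max(0,u0[1]-int(w*.8))
    raw=im[y0:u0[1]+int(w*.8),x0:u0[0]+w]; raw=cv2.resize(raw,None,fx=k,fy=k,interpolation=cv2.INTER_CUBIC); o=raw.copy()
    for parts,p in parts_p:
        c,s=np.cos(p[3]),np.sin(p[3]); R=np.array([[c,-s,0],[s,c,0],[0,0,1]])
        for q in parts:
            u=(proj(d,q@R.T+np.array(p[:3]))+.5-[x0,y0])*k
            if len(q)==8:
                for i in range(8):
                    for b in(1,2,4):
                        if not i&b: cv2.line(o,tuple(map(int,u[i])),tuple(map(int,u[i|b])),(255,0,255),1)
            else:
                for z in(u[:32],u[32:]): cv2.polylines(o,[z.astype(int)],1,(255,0,255),1)
    h=np.hstack([raw,o]); s=min(1,800/h.shape[1]); cv2.imwrite(fn,cv2.resize(h,None,fx=s,fy=s,interpolation=cv2.INTER_AREA))
E
python3 - <<'E'
from ov import *
p=[.4571,-.1912,0,np.radians(-18.8)]
for n in('scene','top'): overlay(n,[(CAR,p)],[.457,-.191,.09],f'pics/o_{n}.png',k=8,w=40)
E
```

```text
(no output)
```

View pics/o_scene.png

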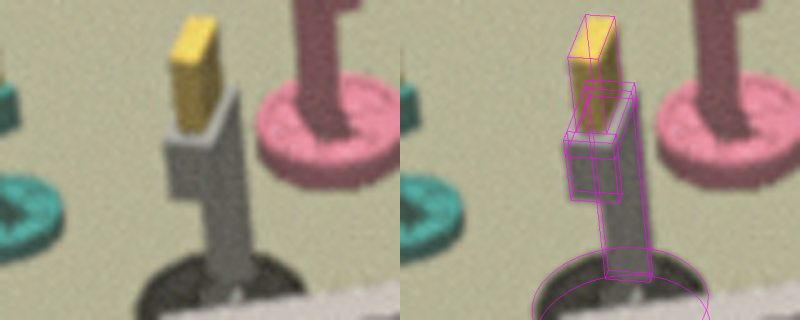

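View pics/o_top.png

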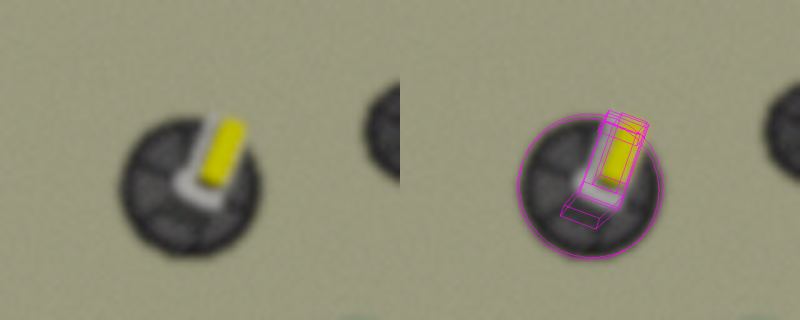

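```bash
cat > tab.py <<'E'
from h import *
def fit_tab(ctr,z,yaw0,hint=None,dbg=True):
    D={n:vision.get_image(n) for n in('scene','top')};Y={}
    for n in D:
        f=D[n]['frame'].astype(float); u=proj(D[n],np.array([[*ctr,z+.136]]))[0]
        yel=np.clip((np.minimum(f[...,0],f[...,1])-f[...,2])/np.maximum(f.max(2),1)*1.0,0,1)
        base=0.25; m=np.clip((yel-base)/.35,0,1).astype(np.float32)
        yy,xx=np.mgrid[:400,:640]; m[np.hypot(xx-u[0],yy-u[1])>14]=0; Y[n]=m
        if dbg: print(n,m.sum(),mask(D[n],[CAR[4]],[*ctr,z,yaw0]).sum())
    out={}
    for use in(['scene','top'],['scene'],['top']):
        fn=lambda q:sum(((mask(D[n],[CAR[4]],[q[0],q[1],z,q[2]])-Y[n])**2).sum()/Y[n].sum() for n in use)
        best=None
        for dy in(-.25,0,.25):
            s=np.array([[*ctr,yaw0+dy]]*4); s[1,0]+=.006;s[2,1]+=.006;s[3,2]+=.15
            r=minimize(fn,s[0],method='Nelder-Mead',options=dict(initial_simplex=s))
            if best is None or r.fun<best.fun: best=r
        print(use,round(best.fun,3),np.round(best.x[:2],4),round(np.degrees(best.x[2]),1))
if __name__=='__main__': fit_tab([.457,-.191],0,np.radians(-19))
E
python3 tab.py
python3 - <<'E'
from ov import *
r=np.load('rail.npy')
bar=[box(-8,8,-210,210,-16,0),box(-8,8,82,118,-16,0),box(-8,8,-118,-82,-16,0)]
for n in('scene','top'): overlay(n,[(bar,[r[0],r[1],.17,r[2]])],[r[0],r[1],.16],f'pics/r_{n}.png',k=4,w=125)
E
```

```text
scene 67.553314 206.4375
top 77.82997 101.375
['scene', 'top'] 1.292 [ 0.4568 -0.1922] -5.4
['scene'] 0.946 [ 0.456  -0.1912] -3.5
['top'] 0.117 [ 0.4575 -0.1925] -25.0
```

View pics/r_scene.png

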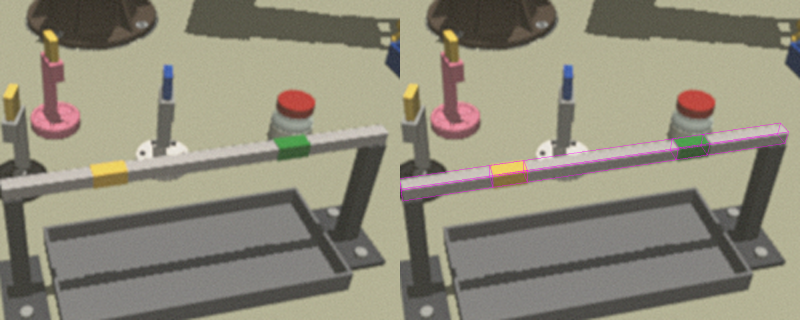

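View pics/r_top.png

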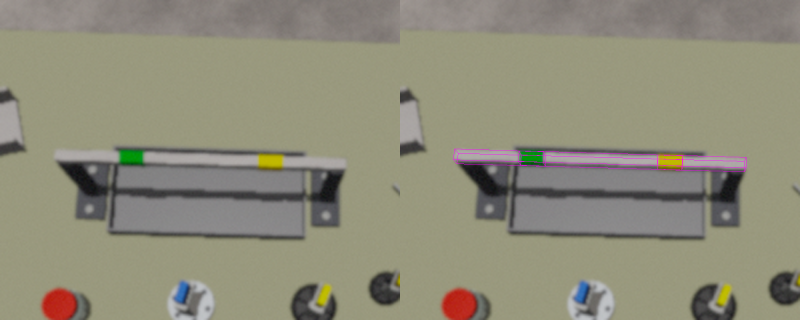

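```bash
python3 - <<'E'
from h import *
d=vision.get_image('scene');f=d['frame'].astype(float)
y=(np.minimum(f[...,0],f[...,1])-f[...,2])/f.max(2)
u=proj(d,np.array([[.457,-.191,.136]]))[0].astype(int);print(u)
print((y[u[1]-14:u[1]+14,u[0]-9:u[0]+9]*100).astype(int))
E
```

```text
[262 176]
[[16 17 15 17 17 16 16 16 16 17 15 15 17 15 17 16 17 15]
 [17 17 15 16 15 15 14 16 16 15 14 16 15 14 15 16 17 17]
 [15 17 15 16 16 15 15 16 16 19 18 16 17 17 15 16 16 17]
 [16 14 16 16 17 17 15 16 24 29 31 30 31 27 20 14 14 16]
 [16 15 14 18 16 16 16 20 34 43 43 42 42 40 27 16 16 16]
 [17 15 15 15 16 15 15 27 39 46 46 45 47 43 30 17 16 15]
 [16 16 15 17 16 15 19 32 43 46 45 46 46 43 27 16 15 14]
 [16 15 15 16 16 17 24 38 45 46 46 46 44 41 23 15 15 15]
 [15 17 16 15 15 19 33 44 46 46 45 46 44 36 25 17 16 17]
 [16 15 16 15 17 25 40 46 47 46 46 42 40 32 26 17 14 16]
 [16 14 15 16 20 33 44 46 46 46 44 42 40 33 25 17 15 17]
 [16 16 16 15 20 35 42 43 44 45 45 40 33 36 25 18 15 16]
 [15 16 16 14 19 33 40 41 43 41 39 43 30 35 27 18 16 15]
 [16 15 15 16 16 27 39 36 38 42 37 31 36 35 30 21 14 14]
 [15 16 17 15 16 26 36 36 39 37 36 35 32 31 28 23 17 16]
 [16 16 15 15 16 26 37 39 36 38 36 38 34 34 33 24 18 15]
 [16 14 17 17 15 24 35 39 35 38 37 38 37 33 33 23 12 12]
 [15 16 16 14 17 23 36 37 37 36 35 33 34 32 33 19 10  7]
 [15 14 16 16 16 24 32 38 37 38 38 33 32 38 32 18  7  4]
 [17 16 16 15 16 23 30 39 38 38 36 40 31 36 28 11  6  4]
 [16 17 15 15 15 19 30 39 38 37 36 33 37 35 17  8  3  5]
 [15 16 16 16 16 20 30 37 37 40 36 36 35 28 15  5  4  2]
 [16 17 16 16 16 15 25 33 38 36 40 37 33 20  7  4  4  6]
 [15 15 15 16 14 12 21 36 40 38 39 39 26 14  7  4  6 10]
 [15 16 17 14 13  9 18 36 38 37 40 36 22  8  6  6  4  7]
 [16 15 16 14  9  7 14 32 37 35 37 33 15  6  3  6  8  5]
 [15 15 17 14  8  4 10 15 19 16 20 19 10  5  5  4  6  5]
 [16 16 16 13  6  3  4  7  6  5  6  8  5  4  5  7  8  7]]<stdin>:3: RuntimeWarning: invalid value encountered in divide
```

```bash
sed -i "s|base=0.25; m=np.clip((yel-base)/.35,0,1)|base={'scene':.18,'top':.25}[n]; m=np.clip((yel-base)/{'scene':.17,'top':.35}[n],0,1)|; s|>14\]=0|>17]=0|" tab.py; python3 tab.py 2>/dev/null
```

```text
scene 180.62488 206.4375
top 77.84302 101.375
['scene', 'top'] 0.26 [ 0.4566 -0.1917] -19.9
['scene'] 0.05 [ 0.455  -0.1908] -17.2
['top'] 0.122 [ 0.4581 -0.193 ] -25.2
```

```bash
cat > to.py <<'E'
import sys,numpy as np
from bench import get_obs
o=get_obs();R=np.array(o['orientation']);p=np.array(o['eef_pos'])
print('t',o['t'],'p',p.round(4),'yaw(jaw-90)',np.degrees(np.arctan2(R[1,0],R[0,0])).round(2)-90,'ydown',R[:,1].round(4),'F',np.round(o['force'],2),'gap',round(o['finger_gap'],4))
a=[float(x) for x in sys.argv[1:]]
for i in range(0,len(a),3): print(a[i:i+3],'-> cm',(R.T@(np.array(a[i:i+3])-p)*100).round(2))
E
python3 to.py 0.50 0.25 0.256 0.4566 -0.1917 0.256
```

```text
t 1.35 p [0.2083 0.5893 0.2563] yaw(jaw-90) -19.47 ydown [ 0.e+00  1.e-04 -1.e+00] F [0.54 0.4  0.3 ] gap 0.0854
[0.5, 0.25, 0.256] -> cm [-2.226e+01  3.000e-02 -3.881e+01]
[0.4566, -0.1917, 0.256] -> cm [-6.536e+01  3.000e-02 -4.944e+01]
```

drive_tool:
  rows:
    - {"tx": -2.5, "tz": -4.3}
    - {"tx": -5, "tz": -8.6}
    - {"tx": -7.5, "tz": -12.9}
    - {"tx": -10, "tz": -17.2}
    - {"tx": -12.5, "tz": -21.5}
  grip: 8.54

```text
$.rows[0]: bad value
```

drive_tool:
  rows:
    - {"tx": -2.5, "tz": -4}
    - {"tx": -5, "tz": -8}
    - {"tx": -7.5, "tz": -12}
    - {"tx": -11, "tz": -15}
    - {"tx": -15, "tz": -16.5}

```text
$.rows[0]: bad value
```

```bash
python3 to.py 0.4566 -0.1917 0.256
```

```text
t 1.35 p [0.2083 0.5893 0.2563] yaw(jaw-90) -19.47 ydown [ 0.e+00  1.e-04 -1.e+00] F [0.54 0.4  0.3 ] gap 0.0854
[0.4566, -0.1917, 0.256] -> cm [-6.536e+01  3.000e-02 -4.944e+01]
```

Every key is probably required.

drive_tool:
  rows:
    - {"tx": -2.5, "ty": 0, "tz": -4.3, "turn": 0}
    - {"tx": -5, "ty": 0, "tz": -8.6, "turn": 0}
    - {"tx": -7.5, "ty": 0, "tz": -12.9, "turn": 0}
    - {"tx": -10, "ty": 0, "tz": -17.2, "turn": 0}
    - {"tx": -12.5, "ty": 0, "tz": -21.5, "turn": 0}
  grip: 8.54

```text
t: 1.85
eef_pos: [0.3703, 0.3982, 0.2565]
orientation: [[0.333, 0.0, -0.943], [0.943, 0.0, 0.333], [0.0, -1.0, -0.0]]
force: [0.6, 0.4, 0.6]
finger_gap: 0.0853
```

drive_tool:
  rows:
    - {"tx": -3.5, "ty": 0, "tz": -3.3, "turn": 0}
    - {"tx": -7.0, "ty": 0, "tz": -6.6, "turn": 0}
    - {"tx": -10.5, "ty": 0, "tz": -9.9, "turn": 0}
    - {"tx": -14, "ty": 0, "tz": -13.2, "turn": 0}
    - {"tx": -17.5, "ty": 0, "tz": -16.5, "turn": 0}

```text
t: 2.35
eef_pos: [0.4681, 0.1764, 0.2567]
orientation: [[0.333, 0.001, -0.943], [0.943, 0.001, 0.333], [0.001, -1.0, -0.001]]
force: [0.8, -0.0, 0.2]
finger_gap: 0.0856
```

```bash
python3 to.py 0.4566 -0.1917 0.256
```

```text
t 2.35 p [0.4681 0.1764 0.2567] yaw(jaw-90) -19.450000000000003 ydown [ 1.e-03  5.e-04 -1.e+00] F [ 0.83 -0.04  0.21] gap 0.0856
[0.4566, -0.1917, 0.256] -> cm [-35.09   0.05 -11.17]
```

drive_tool:
  rows:
    - {"tx": -4.7, "ty": 0, "tz": -1.5, "turn": 0}
    - {"tx": -9.4, "ty": 0, "tz": -3, "turn": 0}
    - {"tx": -14.1, "ty": 0, "tz": -4.5, "turn": 0}
    - {"tx": -18.8, "ty": 0, "tz": -6, "turn": 0}
    - {"tx": -23.5, "ty": 0, "tz": -7.5, "turn": 0}

```text
t: 2.85
eef_pos: [0.4602, -0.0722, 0.2569]
orientation: [[0.333, 0.002, -0.943], [0.943, 0.0, 0.333], [0.001, -1.0, -0.001]]
force: [1.1, 0.2, 0.2]
finger_gap: 0.0855
```

```bash
python3 to.py 0.4566 -0.1917 0.256
```

```text
t 2.85 p [ 0.4602 -0.0722  0.2569] yaw(jaw-90) -19.450000000000003 ydown [ 1.6e-03  4.0e-04 -1.0e+00] F [1.1  0.23 0.17] gap 0.0855
[0.4566, -0.1917, 0.256] -> cm [-11.39   0.08  -3.64]
```

drive_tool:
  rows:
    - {"tx": -4, "ty": 0, "tz": -1.2, "turn": 0}
    - {"tx": -8, "ty": 0, "tz": -2.4, "turn": 0}
    - {"tx": -11.4, "ty": 0.1, "tz": -3.65, "turn": 0}
    - {"tx": -11.4, "ty": 0.1, "tz": -3.65, "turn": 0}
    - {"tx": -11.4, "ty": 0.1, "tz": -3.65, "turn": 0}

```text
t: 3.35
eef_pos: [0.4564, -0.1923, 0.2557]
orientation: [[0.335, 0.001, -0.942], [0.942, 0.001, 0.335], [0.001, -1.0, -0.001]]
force: [-0.6, -0.1, -0.1]
finger_gap: 0.0854
```

```bash
python3 to.py 0.4566 -0.1917 0.148
```

```text
t 3.35 p [ 0.4564 -0.1923  0.2557] yaw(jaw-90) -19.549999999999997 ydown [ 1.3e-03  7.0e-04 -1.0e+00] F [-0.56 -0.11 -0.09] gap 0.0854
[0.4566, -0.1917, 0.148] -> cm [5.000e-02 1.077e+01 1.000e-02]
```

drive_tool:
  rows:
    - {"tx": 0.05, "ty": 3, "tz": 0, "turn": 0}
    - {"tx": 0.05, "ty": 6, "tz": 0, "turn": 0}
    - {"tx": 0.05, "ty": 8.5, "tz": 0, "turn": 0}
    - {"tx": 0.05, "ty": 10.7, "tz": 0, "turn": 0}
    - {"tx": 0.05, "ty": 10.7, "tz": 0, "turn": 0}

```text
t: 3.85
eef_pos: [0.456, -0.19, 0.1468]
orientation: [[0.333, -0.002, -0.943], [0.943, 0.003, 0.333], [0.002, -1.0, 0.003]]
force: [0.0, 0.1, 0.0]
finger_gap: 0.0855
```

```bash
python3 to.py 0.4566 -0.1917 0.148; python3 - <<'E'
from h import *
for n in('scene','top'):
    d=vision.get_image(n); u=proj(d,np.array([[.457,-.19,.12]]))[0].astype(int)
    cv2.imwrite(f'pics/g_{n}.png',cv2.resize(d['frame'][max(0,u[1]-50):u[1]+50,u[0]-60:u[0]+60,::-1],None,fx=5,fy=5,interpolation=cv2.INTER_CUBIC))
E
```

```text
t 3.85 p [ 0.456  -0.19    0.1468] yaw(jaw-90) -19.459999999999994 ydown [-0.0024  0.0029 -1.    ] F [0.01 0.09 0.03] gap 0.0855
[0.4566, -0.1917, 0.148] -> cm [-0.14 -0.12 -0.11]
```

View pics/g_scene.png

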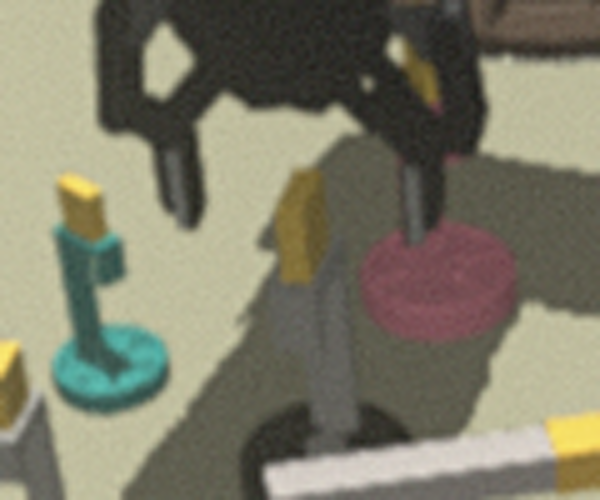

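The tab (302,225) sits between the open fingers (180,190) and (415,205). I'll close on it.

drive_tool:
  rows:
    - {"tx": -0.1, "ty": -0.1, "tz": -0.05, "turn": 0}
    - {"tx": -0.1, "ty": -0.1, "tz": -0.05, "turn": 0}
    - {"tx": -0.1, "ty": -0.1, "tz": -0.05, "turn": 0}
    - {"tx": -0.1, "ty": -0.1, "tz": -0.05, "turn": 0}
    - {"tx": -0.1, "ty": -0.1, "tz": -0.05, "turn": 0}
  grip: 0
  newtons: 70

```text
t: 4.45
eef_pos: [0.4571, -0.1921, 0.1504]
orientation: [[0.334, 0.001, -0.943], [0.943, 0.001, 0.334], [0.001, -1.0, -0.001]]
force: [-0.3, 0.3, 3.2]
finger_gap: 0.0125
```

drive_tool:
  rows:
    - {"tx": 0, "ty": 0, "tz": 0, "turn": 0}
    - {"tx": 0, "ty": 0, "tz": 0, "turn": 0}
    - {"tx": 0, "ty": 0, "tz": 0, "turn": 0}
    - {"tx": 0, "ty": 0, "tz": 0, "turn": 0}

```text
t: 4.85
eef_pos: [0.4571, -0.1921, 0.1505]
orientation: [[0.334, 0.001, -0.943], [0.943, 0.001, 0.334], [0.001, -1.0, -0.001]]
force: [-1.5, 0.6, 4.4]
finger_gap: 0.011
```

drive_tool:
  rows:
    - {"tx": 0, "ty": -2, "tz": 0, "turn": 0}
    - {"tx": 0, "ty": -5, "tz": 0, "turn": 0}
    - {"tx": 0, "ty": -8, "tz": 0, "turn": 0}
    - {"tx": 0, "ty": -10, "tz": 0, "turn": 0}
    - {"tx": 0, "ty": -10, "tz": 0, "turn": 0}

```text
t: 5.35
eef_pos: [0.4576, -0.1925, 0.2522]
orientation: [[0.334, 0.005, -0.943], [0.943, -0.001, 0.334], [0.0, -1.0, -0.005]]
force: [0.6, 0.1, -4.6]
finger_gap: 0.0112
```

```bash
python3 to.py 0.556 -0.16 0.2525; cat > pic.py <<'E'
from h import *
import sys
p=np.array([[float(x) for x in sys.argv[2:5]]])
o=[]
for n in('scene','top'):
    d=vision.get_image(n); u=proj(d,p)[0].astype(int); x0=min(max(0,u[0]-65),510); y0=min(max(0,u[1]-65),270)
    o.append(cv2.resize(d['frame'][y0:y0+130,x0:x0+130,::-1],(400,400),interpolation=cv2.INTER_CUBIC)); print(n,x0,y0)
cv2.imwrite(f'pics/{sys.argv[1]}.png',np.hstack(o))
E
python3 pic.py lift .457 -.19 .18
```

```text
t 5.35 p [ 0.4576 -0.1925  0.2522] yaw(jaw-90) -19.489999999999995 ydown [ 0.0047 -0.0011 -1.    ] F [ 0.61  0.13 -4.57] gap 0.0112
[0.556, -0.16, 0.2525] -> cm [ 6.34  0.01 -8.2 ]
scene 196 92
top 292 156
```

View pics/lift.png

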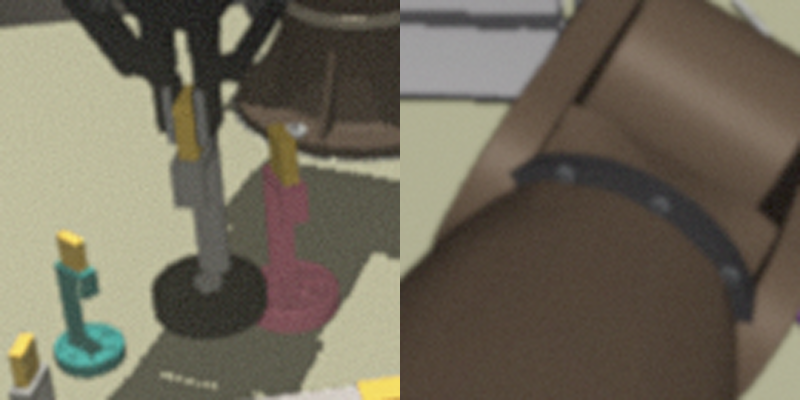

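drive_tool:
  rows:
    - {"tx": 1.8, "ty": 0, "tz": -2.5, "turn": 0}
    - {"tx": 4, "ty": 0, "tz": -5.5, "turn": 0}
    - {"tx": 6.3, "ty": 0, "tz": -8.2, "turn": 0}
    - {"tx": 6.3, "ty": 0, "tz": -8.2, "turn": -0.1}
    - {"tx": 6.3, "ty": 0, "tz": -8.2, "turn": -0.2}

```text
t: 5.95
eef_pos: [0.5551, -0.1591, 0.2469]
orientation: [[0.135, -0.003, -0.991], [0.991, 0.003, 0.135], [0.002, -1.0, 0.003]]
force: [-1.4, 0.4, -3.4]
finger_gap: 0.011
```

drive_tool:
  rows:
    - {"tx": 0, "ty": 0, "tz": 0, "turn": -0.1}
    - {"tx": 0, "ty": 0, "tz": 0, "turn": -0.15}
    - {"tx": 0, "ty": 0, "tz": 0, "turn": -0.15}

```text
t: 6.25
eef_pos: [0.5547, -0.159, 0.2446]
orientation: [[-0.016, -0.006, -1.0], [1.0, 0.004, -0.016], [0.004, -1.0, 0.006]]
force: [0.3, 0.6, -3.6]
finger_gap: 0.0109
```

```bash
python3 to.py 0.556 .09 0.2525
```

```text
t 6.25 p [ 0.5547 -0.159   0.2446] yaw(jaw-90) 0.9000000000000057 ydown [-0.0061  0.004  -1.    ] F [ 0.31  0.62 -3.64] gap 0.0109
[0.556, 0.09, 0.2525] -> cm [24.89 -0.69 -0.52]
```

drive_tool:
  rows:
    - {"tx": 4, "ty": -0.3, "tz": -0.1, "turn": 0.01}
    - {"tx": 9, "ty": -0.6, "tz": -0.3, "turn": 0.01}
    - {"tx": 14, "ty": -0.9, "tz": -0.4, "turn": 0.01}
    - {"tx": 19, "ty": -0.9, "tz": -0.5, "turn": 0.01}
    - {"tx": 22.5, "ty": -0.9, "tz": -0.5, "turn": 0.01}

```text
t: 6.75
eef_pos: [0.5556, 0.0688, 0.2535]
orientation: [[-0.005, -0.008, -1.0], [1.0, 0.004, -0.005], [0.004, -1.0, 0.008]]
force: [1.4, -1.7, -3.6]
finger_gap: 0.0108
```

```bash
python3 to.py 0.556 .09 0.2525
```

```text
t 6.75 p [0.5556 0.0688 0.2535] yaw(jaw-90) 0.269999999999996 ydown [-0.0076  0.0043 -1.    ] F [ 1.39 -1.71 -3.59] gap 0.0108
[0.556, 0.09, 0.2525] -> cm [ 2.12  0.11 -0.05]
```

drive_tool:
  rows:
    - {"tx": 1.5, "ty": 0, "tz": -0.05, "turn": 0}
    - {"tx": 2.1, "ty": 0, "tz": -0.05, "turn": 0}
    - {"tx": 2.1, "ty": 0, "tz": -0.05, "turn": 0}
    - {"tx": 2.1, "ty": 0, "tz": -0.05, "turn": 0}

```text
t: 7.15
eef_pos: [0.556, 0.0888, 0.2531]
orientation: [[-0.003, -0.008, -1.0], [1.0, 0.004, -0.003], [0.004, -1.0, 0.008]]
force: [-0.5, -0.9, -4.3]
finger_gap: 0.0108
```

```bash
python3 to.py 0.6463 .09 0.2525;python3 - <<'E'
from ov import *
from bench import get_obs
p=get_obs()['eef_pos']; R=get_obs()['orientation']; y=np.arctan2(R[1,0],R[0,0])-np.pi/2
r=np.load('rail.npy')
bar=[box(-8,8,-210,210,-16,0)]
c=[p[0],p[1],p[2]-.1505,y]
for n in('scene','top'): overlay(n,[(CAR,c),(bar,[r[0],r[1],.17,r[2]])],[c[0],c[1],c[2]+.08],f'pics/a_{n}.png',k=6,w=60)
E
```

```text
t 7.15 p [0.556  0.0888 0.2531] yaw(jaw-90) 0.20000000000000284 ydown [-0.0083  0.0041 -1.    ] F [-0.46 -0.85 -4.35] gap 0.0108
[0.6463, 0.09, 0.2525] -> cm [ 0.08 -0.02 -9.03]
```

View pics/a_scene.png

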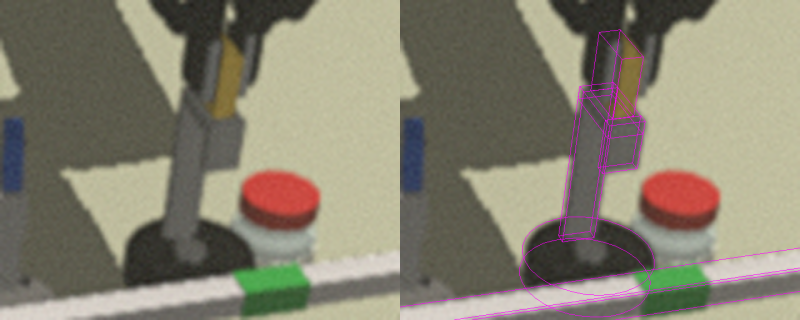

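View pics/a_top.png

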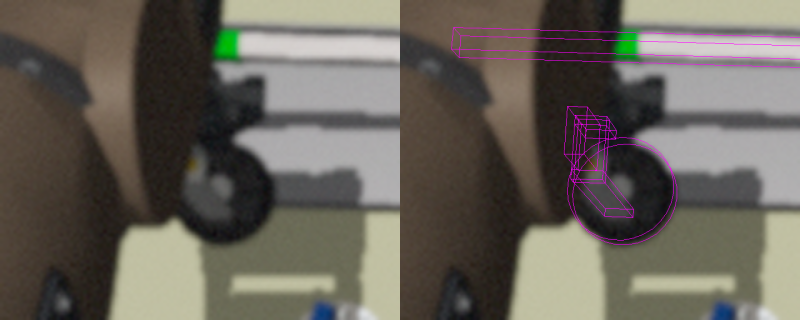

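drive_tool:
  rows:
    - {"tx": 0.1, "ty": 0, "tz": -2, "turn": 0}
    - {"tx": 0.1, "ty": 0, "tz": -4, "turn": 0}
    - {"tx": 0.1, "ty": 0, "tz": -6, "turn": 0}
    - {"tx": 0.1, "ty": 0, "tz": -8, "turn": 0}
    - {"tx": 0.1, "ty": 0, "tz": -9, "turn": 0}

```text
t: 7.75
eef_pos: [0.6473, 0.0888, 0.2523]
orientation: [[-0.001, -0.008, -1.0], [1.0, 0.004, -0.001], [0.004, -1.0, 0.008]]
force: [0.6, 1.3, -4.1]
finger_gap: 0.0106
```

drive_tool:
  rows:
    - {"tx": 0, "ty": 0, "tz": 0, "turn": 0}
    - {"tx": 0, "ty": 0, "tz": 0, "turn": 0}

```text
t: 7.95
eef_pos: [0.6468, 0.0882, 0.2519]
orientation: [[-0.001, -0.009, -1.0], [1.0, 0.004, -0.001], [0.004, -1.0, 0.009]]
force: [0.2, 0.6, -4.0]
finger_gap: 0.0109
```

```bash
python3 to.py 0.6463 .09 0.2125; cat > oc.py <<'E'
from ov import *
import sys
p=get_obs()['eef_pos']; R=get_obs()['orientation']; y=np.arctan2(R[1,0],R[0,0])-np.pi/2
r=np.load('rail.npy')
bar=[box(-8,8,-210,210,-16,0)]
c=[p[0],p[1],p[2]-.1505,y]
for n in('scene','top'): overlay(n,[(CAR,c),(bar,[r[0],r[1],.17,r[2]])],[c[0],c[1],c[2]+.08],f'pics/{sys.argv[1]}_{n}.png',k=6,w=60)
E
python3 oc.py b
```

```text
t 7.95 p [0.6468 0.0882 0.2519] yaw(jaw-90) 0.030000000000001137 ydown [-0.0087  0.004  -1.    ] F [ 0.18  0.59 -3.97] gap 0.0109
[0.6463, 0.09, 0.2125] -> cm [0.17 3.95 0.02]
```

View pics/b_scene.png

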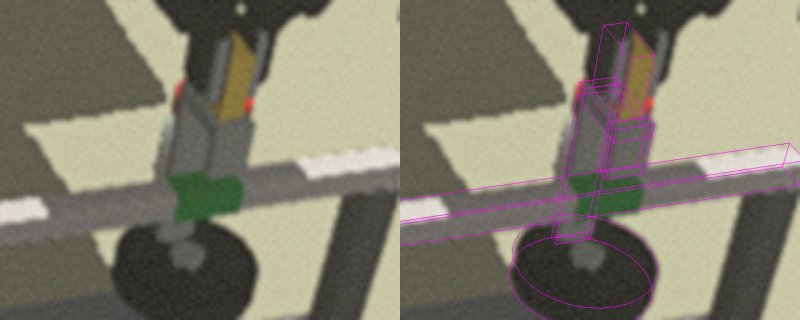

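drive_tool:
  rows:
    - {"tx": 0.1, "ty": 1, "tz": 0.05, "turn": 0}
    - {"tx": 0.1, "ty": 2, "tz": 0.05, "turn": 0}
    - {"tx": 0.1, "ty": 3, "tz": 0.05, "turn": 0}
    - {"tx": 0.1, "ty": 3.6, "tz": 0.05, "turn": 0}
    - {"tx": 0.1, "ty": 3.8, "tz": 0.05, "turn": 0}

```text
t: 8.55
eef_pos: [0.6455, 0.0897, 0.2132]
orientation: [[-0.001, -0.01, -1.0], [1.0, 0.004, -0.001], [0.004, -1.0, 0.01]]
force: [0.2, -0.8, -4.0]
finger_gap: 0.0106
```

drive_tool:
  rows:
    - {"tx": 0, "ty": 0, "tz": 0, "turn": 0}
    - {"tx": 0, "ty": 0, "tz": 0, "turn": 0}

```text
t: 8.75
eef_pos: [0.6456, 0.0897, 0.2132]
orientation: [[-0.001, -0.01, -1.0], [1.0, 0.004, -0.001], [0.004, -1.0, 0.01]]
force: [0.1, 0.4, -3.6]
finger_gap: 0.0108
```

```bash
python3 to.py 0.6463 .09 0.2105;python3 oc.py c
```

```text
t 8.75 p [0.6456 0.0897 0.2132] yaw(jaw-90) 0.06999999999999318 ydown [-0.0097  0.004  -0.9999] F [ 0.1   0.4  -3.56] gap 0.0108
[0.6463, 0.09, 0.2105] -> cm [ 0.03  0.27 -0.07]
```

View pics/c_scene.png

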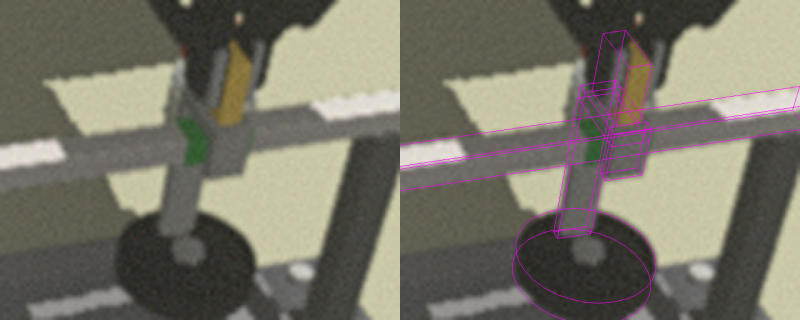

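drive_tool:
  rows:
    - {"tx": 0, "ty": 0.1, "tz": -0.05, "turn": 0}
    - {"tx": 0, "ty": 0.2, "tz": -0.05, "turn": 0}
    - {"tx": 0, "ty": 0.2, "tz": -0.05, "turn": 0}

```text
t: 9.15
eef_pos: [0.6461, 0.0897, 0.2114]
orientation: [[-0.001, -0.009, -1.0], [1.0, 0.004, -0.001], [0.004, -1.0, 0.009]]
force: [-0.7, 0.3, -2.9]
finger_gap: 0.0111
```

drive_tool:
  rows:
    - {"tx": 0, "ty": 0.1, "tz": 0, "turn": 0}
    - {"tx": 0, "ty": 0.1, "tz": 0, "turn": 0}
    - {"tx": 0, "ty": 0.1, "tz": 0, "turn": 0}

```text
t: 9.45
eef_pos: [0.6462, 0.0897, 0.2105]
orientation: [[-0.001, -0.009, -1.0], [1.0, 0.004, -0.001], [0.004, -1.0, 0.009]]
force: [0.4, 0.4, -2.7]
finger_gap: 0.0108
```

drive_tool:
  rows:
    - {"tx": 0, "ty": 0.1, "tz": 0, "turn": 0}
    - {"tx": 0, "ty": 0.1, "tz": 0, "turn": 0}
    - {"tx": 0, "ty": 0.1, "tz": 0, "turn": 0}

```text
t: 9.75
eef_pos: [0.6462, 0.0898, 0.2104]
orientation: [[-0.001, -0.008, -1.0], [1.0, 0.004, -0.001], [0.004, -1.0, 0.008]]
force: [-2.7, -0.1, 5.0]
finger_gap: 0.0108
```

drive_tool:
  rows:
    - {"tx": 0, "ty": 0.1, "tz": 0, "turn": 0}
    - {"tx": 0, "ty": 0.1, "tz": 0, "turn": 0}
    - {"tx": 0, "ty": 0.1, "tz": 0, "turn": 0}

```text
t: 10.05
eef_pos: [0.6462, 0.0898, 0.2104]
orientation: [[-0.001, -0.007, -1.0], [1.0, 0.004, -0.001], [0.004, -1.0, 0.007]]
force: [-3.3, 0.6, 6.3]
finger_gap: 0.0107
```

drive_tool:
  rows:
    - {"tx": 0, "ty": -0.1, "tz": 0, "turn": 0}
    - {"tx": -1.5, "ty": -0.1, "tz": 0, "turn": 0}
    - {"tx": -3, "ty": -0.1, "tz": 0, "turn": 0}
    - {"tx": -4.5, "ty": -0.1, "tz": 0, "turn": 0}
    - {"tx": -6, "ty": -0.1, "tz": 0, "turn": 0}

```text
t: 10.55
eef_pos: [0.6462, 0.0279, 0.2109]
orientation: [[-0.001, -0.008, -1.0], [1.0, 0.004, -0.001], [0.004, -1.0, 0.008]]
force: [0.2, -0.3, -3.7]
finger_gap: 0.0112
```

```bash
python3 to.py 0.6463 -.1098 0.211
```

```text
t 10.55 p [0.6462 0.0279 0.2109] yaw(jaw-90) 0.030000000000001137 ydown [-0.0078  0.004  -1.    ] F [ 0.19 -0.25 -3.73] gap 0.0112
[0.6463, -0.1098, 0.211] -> cm [-13.77  -0.06  -0.  ]
```

drive_tool:
  rows:
    - {"tx": -1.5, "ty": 0, "tz": 0, "turn": 0}
    - {"tx": -3, "ty": -0.01, "tz": 0, "turn": 0}
    - {"tx": -4.5, "ty": -0.02, "tz": 0, "turn": 0}
    - {"tx": -6, "ty": -0.03, "tz": 0, "turn": 0}
    - {"tx": -7.5, "ty": -0.03, "tz": 0, "turn": 0}

```text
t: 11.05
eef_pos: [0.6462, -0.0483, 0.211]
orientation: [[-0.001, -0.008, -1.0], [1.0, 0.004, -0.001], [0.004, -1.0, 0.008]]
force: [0.8, -0.2, -3.2]
finger_gap: 0.011
```

```bash
python3 to.py 0.6463 -.1098 0.211
```

```text
t 11.05 p [ 0.6462 -0.0483  0.211 ] yaw(jaw-90) 0.030000000000001137 ydown [-0.0077  0.004  -1.    ] F [ 0.76 -0.19 -3.22] gap 0.011
[0.6463, -0.1098, 0.211] -> cm [-6.15 -0.03 -0.  ]
```

drive_tool:
  rows:
    - {"tx": -1.5, "ty": 0, "tz": 0, "turn": 0}
    - {"tx": -3, "ty": -0.01, "tz": 0, "turn": 0}
    - {"tx": -4.5, "ty": -0.02, "tz": 0, "turn": 0}
    - {"tx": -5.7, "ty": -0.03, "tz": 0, "turn": 0}
    - {"tx": -6.1, "ty": -0.03, "tz": 0, "turn": 0}

```text
t: 11.55
eef_pos: [0.6462, -0.1108, 0.211]
orientation: [[0.001, -0.008, -1.0], [1.0, 0.004, 0.0], [0.004, -1.0, 0.008]]
force: [-0.2, 0.0, -4.9]
finger_gap: 0.0107
```

drive_tool:
  rows:
    - {"tx": 0, "ty": 0, "tz": 0, "turn": 0}
    - {"tx": 0, "ty": 0, "tz": 0, "turn": 0}

```text
t: 11.75
eef_pos: [0.6462, -0.1106, 0.2109]
orientation: [[0.001, -0.008, -1.0], [1.0, 0.004, 0.0], [0.004, -1.0, 0.008]]
force: [0.2, -0.2, -3.3]
finger_gap: 0.0108
```

```bash
python3 to.py 0.6463 -.1098 0.211; python3 oc.py d
```

```text
t 11.75 p [ 0.6462 -0.1106  0.2109] yaw(jaw-90) -0.030000000000001137 ydown [-0.0078  0.004  -1.    ] F [ 0.24 -0.21 -3.28] gap 0.0108
[0.6463, -0.1098, 0.211] -> cm [ 0.08 -0.01 -0.01]
```

View pics/d_scene.png

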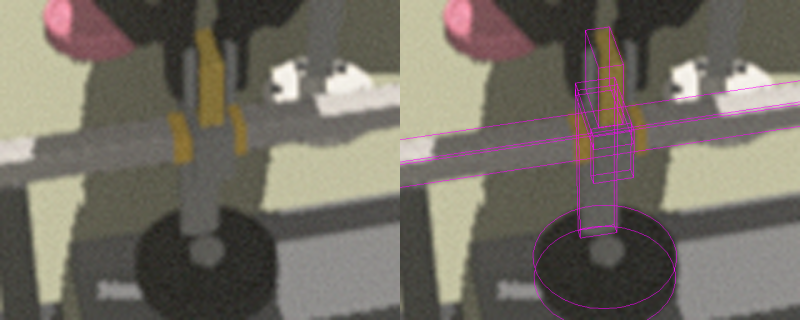

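View pics/d_top.png

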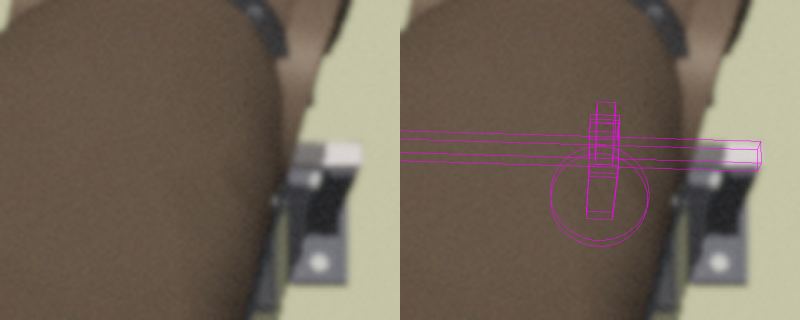

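The yellow band shows on both sides of the hook, at 170–190 and 233–246 in the scene crop, so it is centred to within a few mm. I'll lower it onto the rail and release.

drive_tool:
  rows:
    - {"tx": 0.05, "ty": 0.05, "tz": 0, "turn": 0}
    - {"tx": 0.05, "ty": 0.05, "tz": 0, "turn": 0}

```text
t: 12.05
eef_pos: [0.6463, -0.1092, 0.2105]
orientation: [[-0.001, -0.008, -1.0], [1.0, 0.004, -0.001], [0.004, -1.0, 0.008]]
force: [-1.3, -0.1, -3.0]
finger_gap: 0.0108
```

drive_tool:
  rows:
    - {"tx": 0, "ty": 0, "tz": 0, "turn": 0}
    - {"tx": 0, "ty": 0, "tz": 0, "turn": 0}
    - {"tx": 0, "ty": 0, "tz": 0, "turn": 0}
    - {"tx": 0, "ty": 0, "tz": 0, "turn": 0}
    - {"tx": 0, "ty": 0, "tz": 0, "turn": 0}
  grip: 6

```text
t: 12.55
eef_pos: [0.6463, -0.1093, 0.2106]
orientation: [[-0.001, -0.007, -1.0], [1.0, 0.004, -0.001], [0.004, -1.0, 0.007]]
force: [1.0, -0.7, -0.3]
finger_gap: 0.0602
```

```bash
python3 to.py; python3 pic.py e .646 -.11 .15
```

```text
t 12.55 p [ 0.6463 -0.1093  0.2106] yaw(jaw-90) 0.030000000000001137 ydown [-0.0075  0.004  -1.    ] F [ 0.99 -0.69 -0.26] gap 0.0602
scene 258 161
top 257 78
```

View pics/e.png

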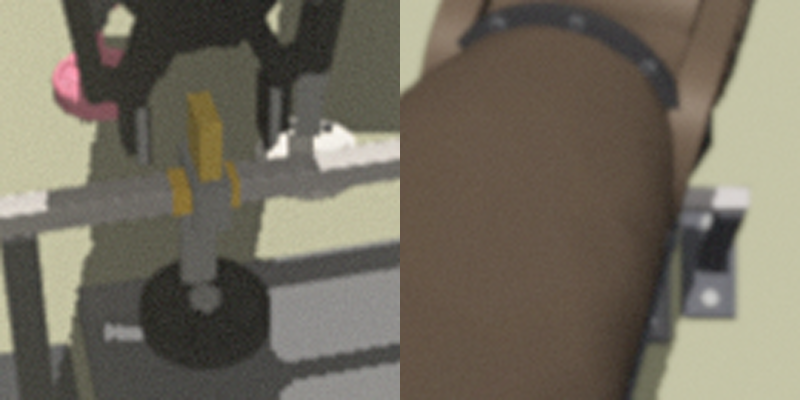

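The carrier hangs upright with the fingers clear on both sides. I'll retract straight up, then back off so the cameras can see it.

drive_tool:
  rows:
    - {"tx": 0, "ty": -2, "tz": 0, "turn": 0}
    - {"tx": 0, "ty": -5, "tz": 0, "turn": 0}
    - {"tx": 0, "ty": -9, "tz": 0, "turn": 0}
    - {"tx": 0, "ty": -12, "tz": 0, "turn": 0}
    - {"tx": 0, "ty": -14, "tz": 0, "turn": 0}

```text
t: 13.15
eef_pos: [0.6475, -0.1099, 0.3533]
orientation: [[-0.001, -0.005, -1.0], [1.0, 0.003, -0.001], [0.003, -1.0, 0.005]]
force: [-0.2, -0.1, -0.6]
finger_gap: 0.0598
```

drive_tool:
  rows:
    - {"tx": 5, "ty": 0, "tz": 0, "turn": 0}
    - {"tx": 10, "ty": 0, "tz": 0, "turn": 0}
    - {"tx": 15, "ty": 0, "tz": 0, "turn": 0}
    - {"tx": 20, "ty": 0, "tz": 0, "turn": 0}
    - {"tx": 25, "ty": 0, "tz": 0, "turn": 0}

```text
t: 13.65
eef_pos: [0.6471, 0.142, 0.3543]
orientation: [[-0.0, -0.005, -1.0], [1.0, 0.003, -0.0], [0.003, -1.0, 0.005]]
force: [1.5, 0.2, 0.4]
finger_gap: 0.0598
```

drive_tool:
  rows:
    - {"tx": 3, "ty": 0, "tz": 0, "turn": 0}
    - {"tx": 5, "ty": 0, "tz": 0, "turn": 0}
    - {"tx": 5, "ty": 0, "tz": 0, "turn": 0}
    - {"tx": 5, "ty": 0, "tz": 0, "turn": 0}
    - {"tx": 5, "ty": 0, "tz": 0, "turn": 0}

```text
t: 14.15
eef_pos: [0.6473, 0.1906, 0.3544]
orientation: [[0.001, -0.005, -1.0], [1.0, 0.003, 0.001], [0.003, -1.0, 0.005]]
force: [0.4, 0.5, 0.6]
finger_gap: 0.0596
```

```bash
python3 to.py; cat > fin.py <<'E'
from h import *
from ov import *
from tab import fit_tab
for n in('scene','top'):
    vision.get_image(n)
    for t in('valve_carrier','flange_carrier','green_mark','yellow_mark'): print(n,t,[(x['conf'],x['centre']) for x in vision.spot_point(n,t)])
fit_tab([.646,-.11],.06,0.)
r=np.load('rail.npy')
bar=[box(-8,8,-210,210,-16,0),box(-8,8,-118,-82,-16,0)]
for n in('scene','top'): overlay(n,[(CAR,[.6463,-.1095,.06,0]),(bar,[r[0],r[1],.17,r[2]])],[.646,-.11,.13],f'pics/f_{n}.png',k=6,w=60)
E
python3 fin.py 2>/dev/null
```

```text
t 14.15 p [0.6473 0.1906 0.3544] yaw(jaw-90) -0.060000000000002274 ydown [-0.0047  0.003  -1.    ] F [0.43 0.54 0.57] gap 0.0596
scene valve_carrier [(0.97, [0.4909, -0.314, -0.0001]), (0.91, [0.4049, -0.4147, -0.0019]), (0.74, [0.6469, -0.108, 0.0641]), (0.68, [0.3309, -0.1207, -0.002])]
scene flange_carrier [(0.64, [0.4507, 0.0112, -0.0005])]
scene green_mark [(0.59, [0.6485, 0.0913, 0.1697])]
scene yellow_mark [(0.63, [0.6497, 0.0886, 0.1673]), (0.62, [0.6475, -0.1084, 0.1702])]
top valve_carrier [(0.93, [0.361, -0.2794, -0.0005]), (0.71, [0.4889, -0.3115, -0.0035]), (0.7, [0.4067, -0.4129, -0.0009]), (0.69, [0.6495, -0.1077, 0.0644]), (0.55, [0.3327, -0.1239, -0.0019])]
top flange_carrier [(0.58, [0.4551, 0.0114, -0.0034])]
top green_mark [(0.44, [0.6432, 0.0871, 0.1692])]
top yellow_mark [(0.61, [0.648, -0.1099, 0.1716])]
scene 295.7359 299.875
top 144.05196 112.75
['scene', 'top'] 0.685 [ 0.6464 -0.1088] -4.1
['scene'] 0.195 [ 0.6444 -0.1083] -5.3
['top'] 0.446 [ 0.6442 -0.1145] 23.7
```

View pics/f_scene.png

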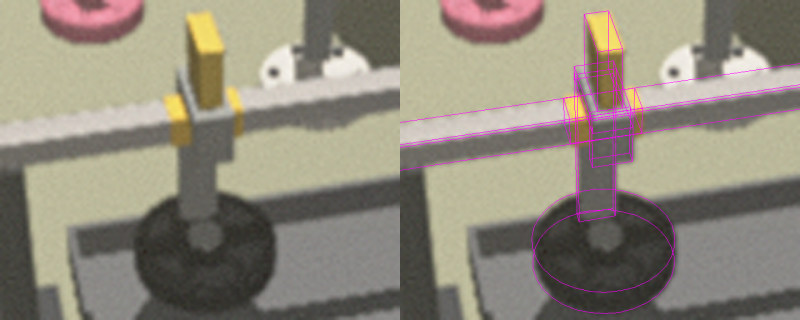

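View pics/f_top.png

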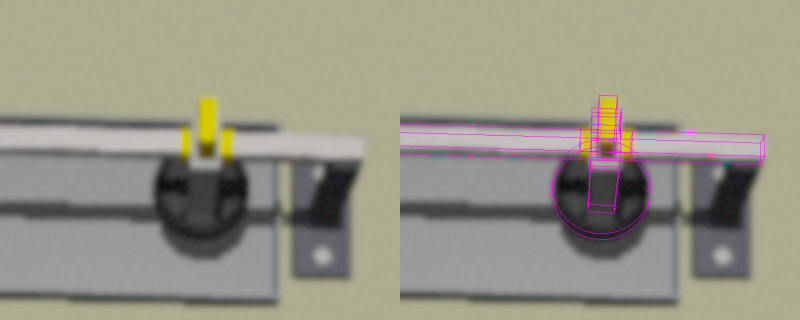

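The top view shows the hook upright and centred: yellow at 181–190 and 221–232, on either side of the bridge. The carrier is seated and the white carrier has not moved. I'll hand it in.

```bash
python3 -c "
from bench import job_done
print(job_done())"
```

```text
the job is handed in; nothing more can be done
None
```

I picked up the black-disc valve carrier by its yellow tab and hooked it over the rail at the green band. There I lowered it until the wrist force showed it resting on the rail. I then slid it about 200 mm to the yellow band, less than 1 mm above its seat, released it, drew the gripper clear and handed the job in at about 14.5 s. `job_done()` reported no verdict.

**Position:** the networks put the carrier's origin at about (0.648, -0.108, 0.064), and the middle of the yellow band at about (0.648, -0.109, 0.171). It is therefore centred to within a few mm and hangs about 107 mm below the rail top. In both pictures it hangs upright, with equal strips of yellow on either side of the hook.

**Other carrier:** the white-disc carrier was found within 3 mm of its first position.

**Checks that disagreed:**
- My final colour fit of the tab was unreliable, because the yellow band blended into the tab. From the top view alone it gave a yaw of 24°, which the picture contradicts; its combined position, (0.646, -0.109), did agree.
- The scene-camera network also reported a second yellow mark, at the green band. I took it as a false detection.

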